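# Set the slide screw of a circuit-board holder

### The arm

A 6-joint arm with a two-finger parallel gripper is mounted at the origin on the work surface. World frame = base frame: x ahead of the robot, y to its left, z up, the work surface at z = 0. Lengths are in m, angles in rad, forces in N, time in s.
With the tool pointing down it reaches from about 0.225 to 0.875 m from the base axis. Payload 3.4 kg.
Tool frame: the origin (TCP) lies midway between the tips of the shut fingers; the grasp point (between the pads) lies 19 mm behind it (manip.pinch_z is the z of the grasp point in the tool frame, in m); z points along the fingers, x is the direction in which the jaws open and shut, and the axes are right-handed (so a half turn about z gives the same grasp; the last joint's range is limited). The gripper opens to 85 mm and grips with 20 to 120 N. Pads are 22 mm wide; open, the fingers measure 114 mm over their backs; the gripper's body (76 mm by 85 mm) begins 54 mm behind the grasp point. The pads swing forward as they close: fully open they stand 13 mm farther back than shut.
Start: joints at [1.095, 0.276, 1.505, -0, 1.361, -0.121], TCP at [0.2, 0.539, 0.195] pointing down, gripper open.
Joint ranges: [-2.89, 2.89], [-0.75, 2.08], [0.22, 2.7], [-1.18, 4.32], [0.11, 2.71], [-2.7, 2.7]. Speed limits (rad/s): [2.57, 2.57, 3.14, 3.14, 3.14, 3.14].

### API

Orientations are given as a unit quaternion [w, x, y, z].
In Python, from rig import manip gives the robot as it stands. The module is installed in compiled form; this text tells all that it offers.
- The arm moves only by the tool drive_tool, never from a script. Its argument "steps" is a list of rows, each a list of 5 numbers: the shift along the tool's x, y, z in mm, then the turn about the tool's z in rad, then the gripper command: -1 is shut, 1 is fully open, values between are in proportion. A call has 1 to 5 rows; each row is the pose to reach, as a shift and turn from the pose measured when the call began, along the tool's axes at that moment; what a row does not reach only later rows make up. A row lasts 1/10 s, in which the tool goes at most 50 mm and 8.59 degrees, less where a joint would pass 70% of its speed; a pose out of reach is approached as far as the arm can. A call with a gripper value outside its range is refused whole. The fingers move at their own pace and stop on an object; "squeeze" is the grip in N (left out, the last holds). Time passes only in rows, so rows that repeat a pose let the fingers close. It gives the time, the measured TCP pose, the force and the opening at its end, in the units of the state.
- manip.get_state(): the state, without advancing time (a new reading comes with each control period).
- manip.get_image(name): name is "scene" or "top" or "wrist"; returns the picture (480x640x3 uint8, blue, green, red); there is no depth.
- manip.get_calibration(name): a dict with "camera_matrix" (3x3 intrinsics, pixels), "rvec" (rotation vector, rad) and "tvec" (3), from world to camera coordinates, as OpenCV has them. Camera axes: x right, y down, z forward; pixel columns grow to the right and rows downward; lengths in m; the calibration is good to about 2 mm. A picture is of the moment at which its call begins: read the wrist's pose just before it. get_calibration takes no time and is no camera call; for the wrist camera it gives the pose at the moment of the call.
- manip.sign_off(): hands the job in, once; it reports no verdict.
Trained networks look in the newest picture that a camera, given by its name, has taken for a name from the list of things; names that differ only in an ending like _2 or _b are one class to them, and where a whole thing is asked for, a point or a joint stands for the part that bears it (a point fixed in the world has none). Each returns a list of dicts, best first, with "conf" (0 to 1); they miss things now and then, are a little off and sometimes report something else, mostly with a low value. They report only what shows in the picture. A call takes as long as a camera call.
- manip.masks_of(camera, name): "pixels" (480x640 bool, what is visible of it) and "location" ([column, row] in pixels, amid what is visible of it).
The state is a dict: "clock": time; "qpos": joint angles; "qd": joint speeds; "effort": joint torques, N m; "position": TCP position; "ee_rot": TCP orientation; "contact_force": force on the tool from outside, world axes, zero at the start; "moment": the same for the moment, N m; "width": finger opening in m.
Only numpy, scipy, OpenCV 4.12 (cv2) and the standard library are available. Lean on these libraries where they do the work, as an engineer would, in place of code of your own. Each camera call takes 0.05 s, during which the arm holds its last target.

### The job

Set the running clearance of the board holder's crossbar: turn the blue wing screw clockwise (seen from above) until it bottoms firmly, without overtightening it, then back it off a quarter of a turn and let go of it. Leave the black wing screw, the circuit board, the tablet and the reel alone.

Things in the scene. Friction and masses are not known exactly. Their poses are not given: they have to be found in the camera images.
- holder: Board holder fixed to the bench, turned and shifted each time: black base plate 260 x 300 mm, 8 mm thick, aluminium rails round its edge up to 26 mm above the bench, and an aluminium crossbar (44 mm wide, 268 mm long, along the holder's y at x = -45 mm). Origin: centre of the underside of the plate; z up.
- blue_screw_top (a point): Blue wing screw, centre of its head's top, on the vertical turning axis, about 92 mm above the bench. The head is an upright bar 42 mm long, 14 mm thick, 32 mm high, on a disc 32 mm across (disc top 32 mm below this point). The frame turns with the head: x along the bar towards a white dot, z up. Clockwise from above drives it in; the head does not rise or sink.
- crossbar (a point): Centre of the crossbar's top, 34 mm above the bench, y along the bar. On it the two screws stand in round steel collars (42 mm across, not turning), one 55 to 85 mm to each side of this point; which is on which side varies. The blue screw starts 0.8 to 2.2 rad short of bottoming; the bar's heading at the bottom differs each time and cannot be seen.
- foot: Foot of the blue screw, hidden inside its collar. Its height above point crossbar is the gap to its pad: 0 at first touch, 0.239 mm per rad of backing off (1.5 mm a turn), a quarter turn 0.375 mm. Finer than the noise of the reading, so the bottom must be felt. The free screw drags with 0.05 N m and stays where it is left.
- pad: Hidden elastic pad on which the blue screw bottoms. Height above point crossbar: 0 at rest, pressed down 0.239 mm per rad of turning past first touch (far below the noise), torque rising 4 N m per rad. Firmly bottomed: 0.2 N m or more above the drag; over 0.9 N m is overtightened. Let go there, the screw springs back to first touch.
- black_screw_dot (a point): White dot on the top of the black wing screw's head, 15 mm out from that screw's turning axis along its bar (x of this frame points from the axis to the dot). The black screw has the same shape and size as the blue one. A bystander, not to be turned.
- board: Loose green circuit board 90 x 120 x 4 mm with small parts on it up to 11 mm high, lying on the holder's base plate beyond the crossbar. Origin: centre of its underside, long side along its y.
- tablet: Tablet computer, 200 x 140 x 9 mm, black glass face up, lying on the bench to the robot's left of the holder. Origin: centre of its underside.
- reel: White component reel 90 mm across, 12 mm high, lying flat on the bench to the robot's right of the holder. Origin: centre of its underside.

How it is judged:
By the outcome, as a careful person would: the job done as asked, in the order asked, and still so for the second after the job is handed in, with the robot touching nothing.
It also fails if it takes over 72 s, if anything falls off the work surface, if the arm or the gripper's body presses on something with over 40 N, if the wrist force passes 120 N, or if a joint passes its speed limit or range.

## Working session

There is one attempt and no reset: what is moved stays moved. The work goes in short steps, Python scripts to look and compute and a tool call to move; the robot and the scene stay as the last step left them, time stands still between calls to the robot, and variables do not carry over. Pictures are saved under pics/ and viewed, and the job is handed in when it is done.

Besides the shell and the picture viewer there is one more tool, called after "Call:" by a JSON object that holds its "op" and its "data". drive_tool: Moves the arm, as the interface text tells. Its arguments: {"type":"object","properties":{"steps":{"type":"array","items":{"type":"array","items":{"type":"number"}}},"squeeze":{"type":"number"}},"required":["steps"]}

```bash
mkdir -p pics; ls
python3 - <<'E'
from rig import manip
import cv2,numpy as np
s=manip.get_state();print(s)
for c in ["scene","top"]:
    im=manip.get_image(c);cv2.imwrite(f"pics/{c}0.png",im)
    k=manip.get_calibration(c);print(c,k)
    for n in ["blue_screw_top","black_screw_dot","crossbar","holder"]:
        r=manip.masks_of(c,n)
        print(n,[(round(d['conf'],2),d['location'],int(d['pixels'].sum())) for d in r])
print(manip.pinch_z,manip.get_state()['clock'])
E
```

```text
pics
{'clock': 0.0, 'qpos': array([ 1.09497883e+00,  2.76634991e-01,  1.50614874e+00, -9.62697655e-07,
        1.36069972e+00, -1.21016037e-01]), 'qd': array([ 0.00163233,  0.00132295, -0.00057104,  0.00190258,  0.0006121 ,
       -0.00041954]), 'effort': array([ 1.72581236e-03, -4.16795218e+01, -2.45811456e+01,  1.38052551e-04,
        1.11751427e-02, -1.01305068e-05]), 'position': array([0.19949448, 0.53864368, 0.19451075]), 'ee_rot': array([ 4.42826289e-04,  8.20793153e-01,  5.71224742e-01, -8.35277690e-04]), 'contact_force': array([-0.41241878, -0.06372695,  0.6107345 ]), 'moment': array([ 0.03151667,  0.02217888, -0.01509744]), 'width': 0.0855691577476898}
scene {'camera_matrix': array([[581.5197367 ,   0.        , 315.9970456 ],
       [  0.        , 581.5197367 , 237.22945229],
       [  0.        ,   0.        ,   1.        ]]), 'rvec': array([ 1.57395689,  1.63128518, -0.94168728]), 'tvec': array([ 0.01675603, -0.18568055,  1.79407086])}
blue_screw_top [(0.77, [294.7, 257.5], 201)]
black_screw_dot [(0.75, [370.9, 263.7], 288)]
crossbar [(0.65, [342.6, 295.1], 9191), (0.31, [312.9, 303.5], 1635)]
holder [(0.74, [342.7, 298.3], 9349)]
top {'camera_matrix': array([[612.49028469,   0.        , 316.48237423],
       [  0.        , 612.49028469, 234.21926634],
       [  0.        ,   0.        ,   1.        ]]), 'rvec': array([ 2.1706996 , -2.18260411,  0.07371273]), 'tvec': array([0.02170274, 0.56904855, 1.43028284])}
blue_screw_top [(0.61, [340.9, 236.4], 199)]
black_screw_dot []
crossbar [(0.85, [296.6, 219.3], 11696), (0.58, [164.8, 253.0], 5004)]
holder [(0.71, [300.6, 220.6], 11647)]
-0.0187 0.5
```

View pics/scene0.png

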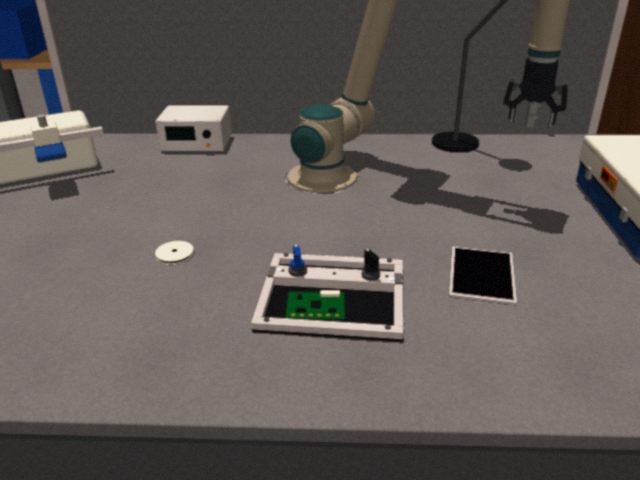

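View pics/top0.png

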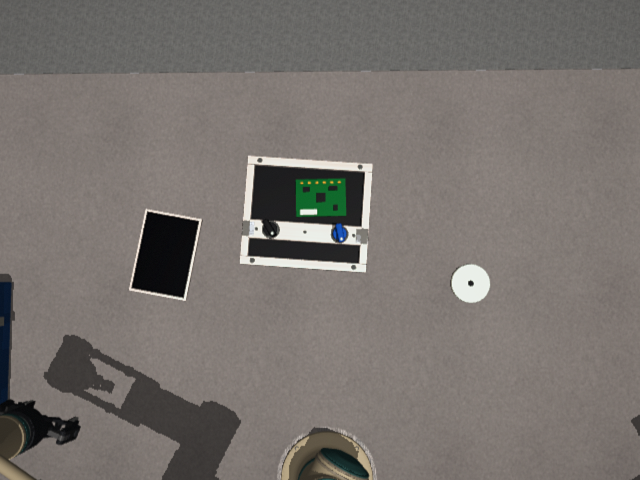

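```bash
cat > h.py <<'E'
import cv2,numpy as np
from rig import manip
def ray(c,uv,z,k=None):
    k=k or manip.get_calibration(c)
    R=cv2.Rodrigues(k['rvec'])[0];t=k['tvec']
    d=R.T@np.linalg.inv(k['camera_matrix'])@np.array([uv[0],uv[1],1.]);o=-R.T@t
    return o+d*(z-o[2])/d[2]
def proj(c,P,k=None):
    k=k or manip.get_calibration(c)
    return cv2.projectPoints(np.array(P,float).reshape(-1,3),k['rvec'],k['tvec'],k['camera_matrix'],None)[0].reshape(-1,2)
E
python3 - <<'E'
from h import *
t=cv2.imread('pics/top0.png');s=cv2.imread('pics/scene0.png')
a=cv2.resize(t[190:270,270:370],(800,640),interpolation=cv2.INTER_CUBIC)[:600]
b=cv2.resize(s[230:305,270:400],(800,462),interpolation=cv2.INTER_CUBIC)
cv2.imwrite('pics/topz.png',a);cv2.imwrite('pics/scz.png',b)
print(ray('top',(340.9,236.4),.076),ray('scene',(294.7,257.5),.076),ray('scene',(370.9,263.7),.076))
E
```

```text
[ 0.55964102 -0.03765361  0.076     ] [ 0.57642537 -0.03648295  0.076     ] [0.59725522 0.12764566 0.076     ]
```

View pics/topz.png

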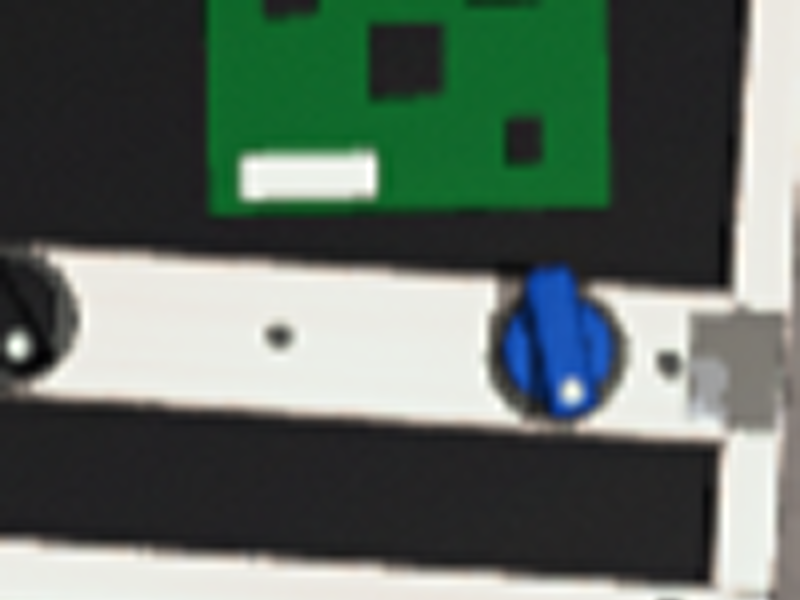

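View pics/scz.png

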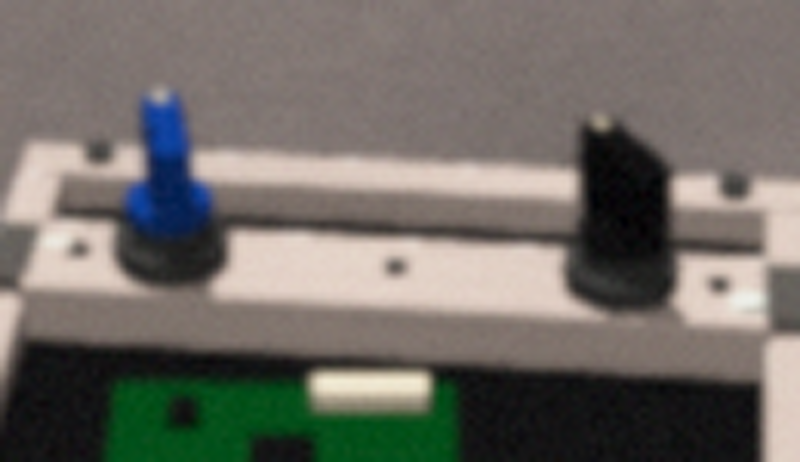

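Blue screw is the right one (robot's right), bar roughly along world x with its dot facing the robot (top picture about (341.5, 239)); black screw is at (270, 229). Now I'll compute the pose and the hover move.

```bash
cat >> h.py <<'E'
from scipy.spatial.transform import Rotation as Ro
def pose():
    s=manip.get_state();q=s['ee_rot'];R=Ro.from_quat([q[1],q[2],q[3],q[0]]).as_matrix();return s,s['position'],R
def plan(p,yaw=None):
    """shift in tool axes to TCP position p, and turn about tool z so tool x has heading yaw"""
    s,P,R=pose();d=R.T@(np.array(p)-P)*1000
    h=np.arctan2(R[1,0],R[0,0]);tz=None
    if yaw is not None:
        tz=-((yaw-h+np.pi)%(2*np.pi)-np.pi)
    print('tcp',P.round(4),'tilt',R[:,2].round(3),'xhead',round(h,3),'q',s['qpos'].round(3),'shift mm',d.round(1),'turn',tz)
E
python3 - <<'E'
from h import *
off=np.array([270,190])
f=lambda x,y:(270+(x+.5)/8-.5,190+(y+.5)/8-.5)
c=ray('top',f(560,340),.092);d=ray('top',f(572,391),.092);b=ray('top',f(17,345),.092)
print(c,d,np.arctan2(*(d-c)[1::-1]),np.linalg.norm((d-c)[:2]),'black dot',b)
print(proj('scene',[c,d]))
m=ray('top',f(278,336),.034);e=ray('top',f(668,362),.034);print('crossbar',m,e)
ys=np.arctan2(*(d-c)[1::-1])
print('bar',ys)
for a in (ys+np.pi/2,ys-np.pi/2): plan([c[0],c[1],.195],a)
E
```

```text
[ 0.56828601 -0.0342387   0.092     ] [ 0.55384093 -0.03750516  0.092     ] -2.9192030703205956 0.01480979267039454 black dot [0.56777641 0.1190932  0.092     ]
[[295.76843116 249.27294924]
 [294.76870132 245.76062552]]
crossbar [0.57468572 0.04708642 0.034     ] [ 0.5663403  -0.06751773  0.034     ]
bar -2.9192030703205956
tcp [0.1997 0.5392 0.1954] tilt [-0. -0. -1.] xhead 1.216 q [ 1.095  0.276  1.505 -0.     1.361 -0.121] shift mm [-4.097e+02  5.448e+02  4.000e-01] turn 2.5644039927105426
tcp [0.1997 0.5392 0.1954] tilt [-0. -0. -1.] xhead 1.216 q [ 1.095  0.276  1.505 -0.     1.361 -0.121] shift mm [-4.097e+02  5.448e+02  4.000e-01] turn -0.5771886608792514
```

Call:
{"op": "drive_tool", "data": {"steps": [[-410,545,0,-0.58,1],[-410,545,0,-0.58,1],[-410,545,0,-0.58,1],[-410,545,0,-0.58,1],[-410,545,0,-0.58,1]]}}

```text
clock: 1.0
position: [0.3274, 0.3417, 0.1957]
ee_rot: [0.0, 0.622, 0.783, 0.001]
contact_force: [0.8, -0.3, 0.2]
width: 0.0853
```

Run:
```python
from h import *
plan([.568,-.034,.195],1.793)
```

```text
tcp [0.3274 0.3417 0.1957] tilt [ 0.001  0.001 -1.   ] xhead 1.8 q [ 0.659  0.121  1.708  0.     1.312 -1.141] shift mm [-420.5  148.9    0.6] turn 0.0070251550860072065
```

Call:
{"op": "drive_tool", "data": {"steps": [[-420,149,0,0,1],[-420,149,0,0,1],[-420,149,0,0,1],[-420,149,0,0,1],[-420,149,0,0,1]]}}

```text
clock: 1.5
position: [0.4626, 0.1305, 0.1959]
ee_rot: [0.0, 0.622, 0.783, 0.001]
contact_force: [0.4, 0.7, -0.3]
width: 0.0856
```

Run:
```python
from h import *
plan([.568,-.034,.195],1.793)
```

```text
tcp [0.4626 0.1305 0.1959] tilt [ 0.002  0.001 -1.   ] xhead 1.8 q [ 1.290e-01  1.310e-01  1.695e+00  1.000e-03  1.314e+00 -1.671e+00] shift mm [-184.1   65.3    0.9] turn 0.006862301447988717
```

Call:
{"op": "drive_tool", "data": {"steps": [[-184,65,1,0.007,1],[-184,65,1,0.007,1],[-184,65,1,0.007,1],[-184,65,1,0.007,1],[-184,65,1,0.007,1]]}}

```text
clock: 2.0
position: [0.5711, -0.0396, 0.1944]
ee_rot: [0.002, 0.626, 0.779, 0.001]
contact_force: [-1.6, -0.0, -0.2]
width: 0.0855
```

Run:
```python
from h import *
plan([.568,-.034,.195],1.793)
k=manip.get_calibration('wrist');im=manip.get_image('wrist');cv2.imwrite('pics/w1.png',im)
r=manip.masks_of('wrist','blue_screw_top');print([(d['conf'],d['location']) for d in r])
print(proj('wrist',[[.5683,-.0342,.092],[.5538,-.0375,.092]],k),k['rvec'],k['tvec'])
```

```text
tcp [ 0.5711 -0.0396  0.1944] tilt [ 0.004 -0.002 -1.   ] xhead 1.787 q [-1.900e-01  2.700e-01  1.516e+00 -1.000e-03  1.351e+00 -1.977e+00] shift mm [ 6.1 -1.8 -0.7] turn -0.005512065563130886
[(0.78, [328.9, 214.9])]
[[326.27167516 220.70284087]
 [326.24378361 201.51806799]] [-1.82549287 -2.27061268 -0.37180915] [ 0.16104604 -0.56263836  0.20393536]
```

View pics/w1.png

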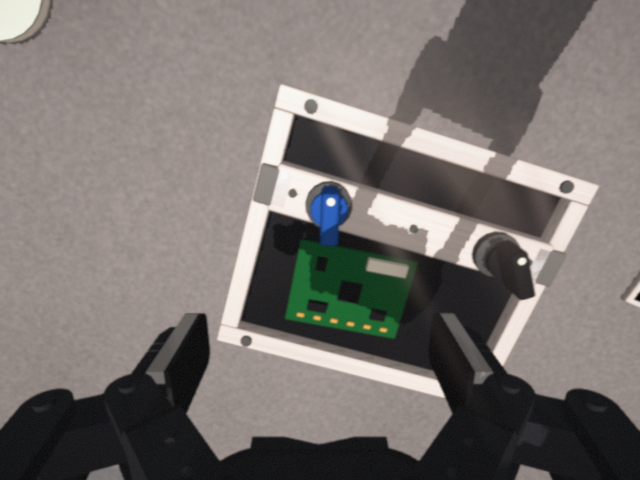

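Run:
```python
from h import *
t=cv2.imread('pics/w1.png')
a=cv2.resize(t[180:255,290:370],(800,750),interpolation=cv2.INTER_CUBIC)[:600]
cv2.imwrite('pics/w1z.png',a)
```

```text
(no output)
```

View pics/w1z.png

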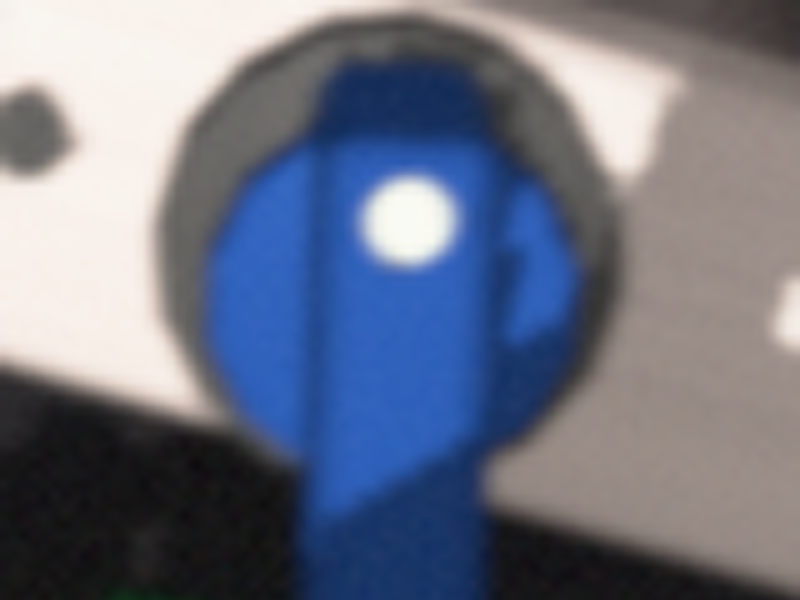

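Run:
```python
from h import *
# same pose still
k=manip.get_calibration('wrist')
f=lambda x,y:(290+(x+.5)/10-.5,180+(y+.5)/10-.5)
pts={n:ray('wrist',f(*p),.092,k) for n,p in dict(dot=(408,222),near=(407,137),far=(395,590),l0=(322,137),r0=(493,137),l1=(302,590),r1=(488,590)).items()}
for n,p in pts.items(): print(n,p.round(4))
hd=np.arctan2(*(pts['near']-pts['far'])[1::-1]);print('heading',hd)
c=pts['dot']-.015*np.array([np.cos(hd),np.sin(hd),0]);print('c',c, 'width',np.linalg.norm(pts['l0']-pts['r0']))
plan([c[0],c[1],.13],hd-np.pi/2)
```

```text
dot [ 0.5495 -0.0294  0.092 ]
near [ 0.5433 -0.0309  0.092 ]
far [ 0.578  -0.0238  0.092 ]
l0 [ 0.5447 -0.0371  0.092 ]
r0 [ 0.5419 -0.0247  0.092 ]
l1 [ 0.5795 -0.0308  0.092 ]
r1 [ 0.5764 -0.0168  0.092 ]
heading -2.9390628869658273
c [ 0.56423982 -0.0263909   0.092     ] width 0.012683391345630925
tcp [ 0.5677 -0.0349  0.1944] tilt [ 0.001  0.002 -1.   ] xhead 1.791 q [-0.185  0.267  1.52   0.002  1.354 -1.976] shift mm [ 8.9 -1.6 64.4] turn 0.01722540722423993
```

The arm was still settling at that picture; retake at rest.

Run:
```python
from h import *
manip.get_image('wrist')
k=manip.get_calibration('wrist');im=manip.get_image('wrist')
np.save('k2.npy',k,allow_pickle=True)
cv2.imwrite('pics/w2.png',im)
cv2.imwrite('pics/w2z.png',cv2.resize(im[180:255,290:370],(640,600),interpolation=cv2.INTER_CUBIC))
print(pose()[0]['position'],proj('wrist',[[.5683,-.0342,.092],[.5538,-.0375,.092]],k))
```

```text
[ 0.56686182 -0.03315606  0.19476912] [[317.05809457 224.36180513]
 [316.96992139 205.29996474]]
```

View pics/w2z.png

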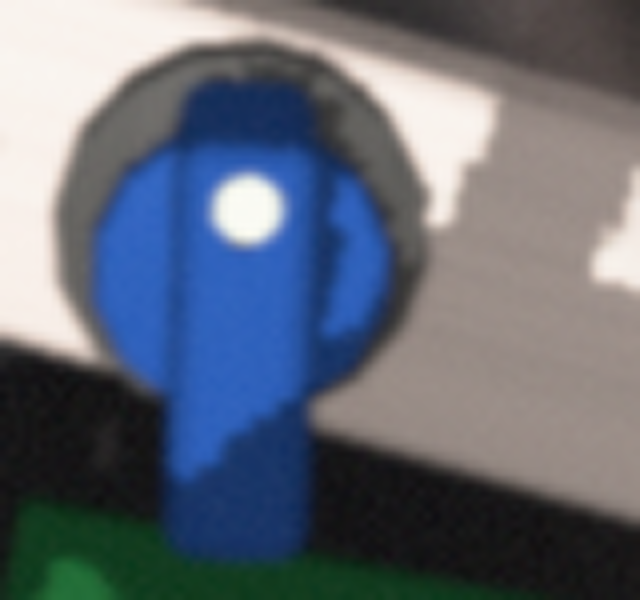

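Run:
```python
from h import *
k=np.load('k2.npy',allow_pickle=True).item()
f=lambda x,y:(290+(x+.5)/8-.5,180+(y+.5)/8-.5)
pts={n:ray('wrist',f(*p),.092,k) for n,p in dict(dot=(248,210),near=(247,142),far=(238,558)).items()}
for n,p in pts.items(): print(n,p.round(4))
hd=np.arctan2(*(pts['near']-pts['far'])[1::-1]);print('heading',hd,np.linalg.norm(pts['near']-pts['far']))
print('c dot',pts['dot']-.015*np.array([np.cos(hd),np.sin(hd),0]),'mid',(pts['near']+pts['far'])/2)
plan([.567,-.033,.13],hd-np.pi/2)
```

```text
dot [ 0.5536 -0.0348  0.092 ]
near [ 0.5473 -0.0363  0.092 ]
far [ 0.5876 -0.0281  0.092 ]
heading -2.9407454178025554 0.041184808224771774
c dot [ 0.56829453 -0.03179266  0.092     ] mid [ 0.56747052 -0.03219679  0.092     ]
tcp [ 0.5669 -0.0332  0.1948] tilt [ 0.001  0.002 -1.   ] xhead 1.793 q [-0.182  0.265  1.522  0.002  1.354 -1.976] shift mm [ 0.   0.1 64.8] turn 0.021602888005540777
```

Call:
{"op": "drive_tool", "data": {"steps": [[0,0,40,0.015,1],[0,0,80,0.015,1],[0,0,110,0.015,1],[0,0,129,0.015,1],[0,0,129,0.015,1]]}}

```text
clock: 2.7
position: [0.5637, -0.0308, 0.0634]
ee_rot: [-0.003, 0.629, 0.777, -0.0]
contact_force: [-1.2, 0.7, -0.0]
width: 0.0855
```

Run:
```python
from h import *
k=manip.get_calibration('wrist');im=manip.get_image('wrist')
np.save('k3.npy',k,allow_pickle=True)
cv2.imwrite('pics/w3.png',im)
plan([.568,-.033,.065],1.777)
print(proj('wrist',[[.568,-.033,.092]],k),pose()[0]['contact_force'],pose()[0]['moment'])
```

```text
tcp [ 0.5654 -0.0313  0.0652] tilt [-0.002  0.003 -1.   ] xhead 1.78 q [-0.18   0.366  1.717  0.003  1.061 -1.961] shift mm [-2.2  2.1  0.2] turn 0.0030786087443552823
[[311.44682917 313.26033954]] [0.390099   0.0144989  0.37880296] [ 0.01938779 -0.02131795  0.00727539]
```

View pics/w3.png

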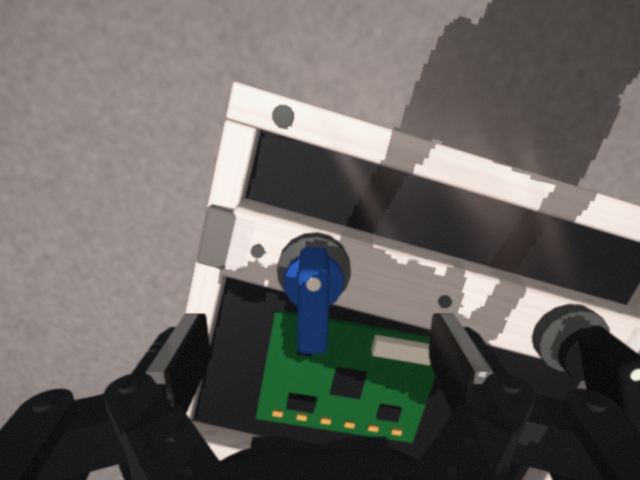

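Call:
{"op": "drive_tool", "data": {"steps": [[-2,2,0,0,1],[-2,2,0,0,1],[-2,2,0,0,1]]}}

```text
clock: 3.05
position: [0.5688, -0.0328, 0.0666]
ee_rot: [-0.0, 0.629, 0.777, 0.001]
contact_force: [-0.0, 0.4, -0.3]
width: 0.0852
```

Run:
```python
from h import *
manip.get_image('wrist')
k=manip.get_calibration('wrist');im=manip.get_image('wrist')
np.save('k4.npy',k,allow_pickle=True)
cv2.imwrite('pics/w4.png',im)
cv2.imwrite('pics/w4z.png',cv2.resize(im[230:360,270:370],(600,780),interpolation=cv2.INTER_CUBIC)[:600])
plan([.568,-.033,.065],1.777)
```

```text
tcp [ 0.5684 -0.0329  0.0661] tilt [-0.     0.002 -1.   ] xhead 1.78 q [-0.182  0.368  1.711  0.003  1.063 -1.963] shift mm [-0.  -0.4  1.1] turn 0.003163830926732558
```

View pics/w4z.png

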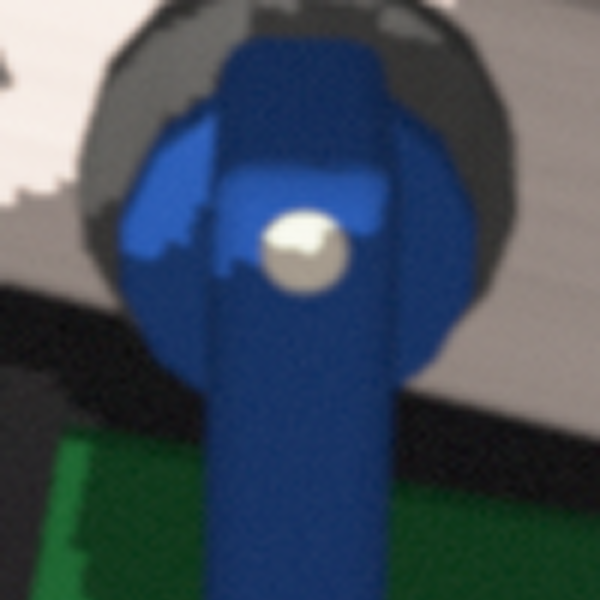

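Run:
```python
from h import *
k=np.load('k4.npy',allow_pickle=True).item()
s,P,R=pose()
f=lambda x,y:(270+(x+.5)/6-.5,230+(y+.5)/6-.5)
for n,x,y,z in [('dot',305,252,.092),('nearL',218,170,.092),('nearR',388,175,.092),('lowL',207,580,.092),('lowR',388,580,.092),('discL',118,240,.060),('discR',475,230,.060)]:
    p=ray('wrist',f(x,y),z,k);print(n,p.round(4),'tool xy mm',(R.T@(p-P)*1000).round(1)[:2])
```

```text
dot [ 0.5537 -0.035   0.092 ] tool xy mm [  1.  -14.8]
nearL [ 0.5488 -0.0424  0.092 ] tool xy mm [ -5.2 -21.1]
nearR [ 0.5466 -0.0305  0.092 ] tool xy mm [  6.9 -20.7]
lowL [ 0.5816 -0.0367  0.092 ] tool xy mm [-6.4 12.2]
lowR [ 0.5788 -0.0233  0.092 ] tool xy mm [ 7.3 12.2]
discL [ 0.5693 -0.0481  0.06  ] tool xy mm [-15.1  -2.2]
discR [ 0.562  -0.0179  0.06  ] tool xy mm [16.  -3.1]
```

Call:
{"op": "drive_tool", "data": {"steps": [[0.5,0,1,0,-0.4],[0.5,0,1,0,-0.7],[0.5,0,1,0,-1],[0.5,0,1,0,-1],[0.5,0,1,0,-1]], "squeeze": 40}}

```text
clock: 3.65
position: [0.5682, -0.0325, 0.065]
ee_rot: [-0.001, 0.629, 0.777, 0.001]
contact_force: [-0.7, -0.2, -0.2]
width: 0.0121
```

Call:
{"op": "drive_tool", "data": {"steps": [[0,0,0,0,-1],[0,0,0,0,-1],[0,0,0,0,-1]], "squeeze": 60}}

```text
clock: 3.95
position: [0.5682, -0.0325, 0.065]
ee_rot: [-0.001, 0.629, 0.777, 0.001]
contact_force: [0.8, 0.1, -0.2]
width: 0.0005
```

```bash
cat >> h.py <<'E'
def st():
    s,P,R=pose()
    h=np.arctan2(R[1,0],R[0,0])
    # moment about the tool axis; both raw world and effort
    print('t',round(s['clock'],2),'P',P.round(4),'cw angle',round(-h,4),'F',s['contact_force'].round(2),'Ftool',(R.T@s['contact_force']).round(2),'M',s['moment'].round(3),'e6',s['effort'][5].round(4),'q6',s['qpos'][5].round(3),'w',round(s['width'],4))
E
python3 -c "
from h import *
st()"
```

```text
t 3.95 P [ 0.5682 -0.0325  0.065 ] cw angle -1.78 F [ 0.79  0.1  -0.2 ] Ftool [-0.07  0.79  0.2 ] M [0.016 0.063 0.013] e6 0.0 q6 -1.962 w 0.0005
```

Run:
```python
from h import *
cv2.imwrite('pics/w5.png',manip.get_image('wrist'))
im=manip.get_image('scene')
cv2.imwrite('pics/s5.png',cv2.resize(im[150:350,220:430],(630,600),interpolation=cv2.INTER_CUBIC))
st()
```

```text
t 4.05 P [ 0.5682 -0.0325  0.065 ] cw angle -1.78 F [-0.17  0.45  0.49] Ftool [ 0.48 -0.07 -0.49] M [-0.032 -0.041  0.041] e6 0.0 q6 -1.962 w 0.0001
```

View pics/w5.png

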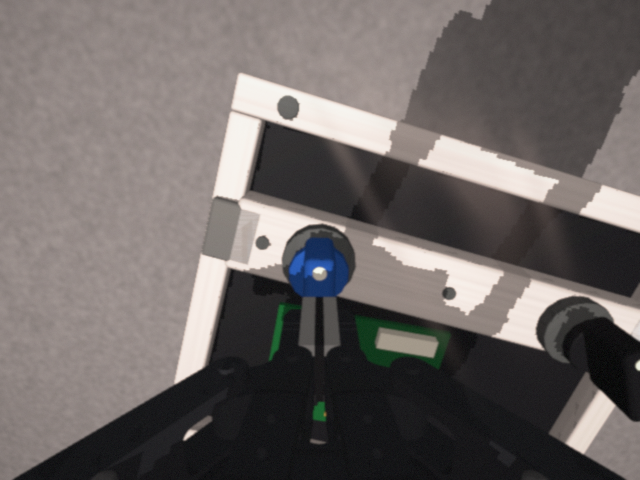

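View pics/s5.png

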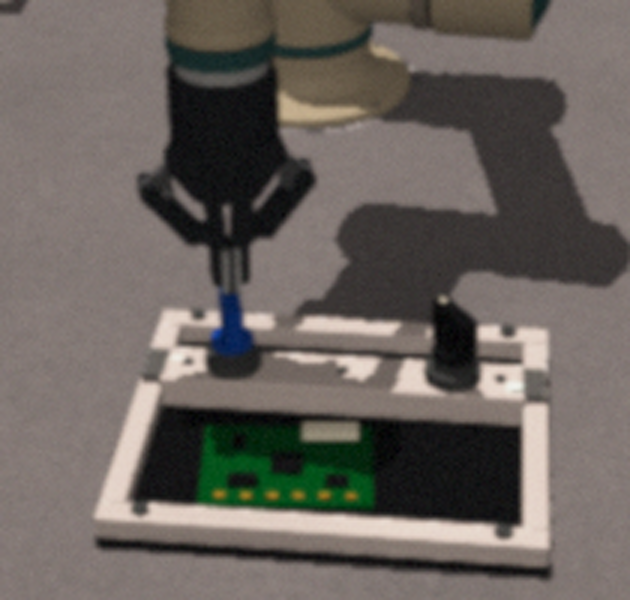

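Run:
```python
from h import *
s,P,R=pose()
for c in('scene','wrist'):
    a=proj(c,[P,P+[0,0,.019],P+[0,0,.027],[.568,-.033,.092],[.568,-.033,.060],[.5534,-.0345,.092]])
    print(c,a.round(1).tolist(), ((a-[220,150])*3).round(0).tolist() if c=='scene' else '')
k=manip.get_calibration('wrist');RR=cv2.Rodrigues(k['rvec'])[0];print('cam pos in tool',R.T@(-RR.T@k['tvec']-P), 'cam z in tool',R.T@RR[2])
```

```text
scene [[297.0, 259.7], [296.7, 252.4], [296.6, 249.3], [296.3, 249.2], [296.8, 261.6], [296.2, 245.7]] [[231.0, 329.0], [230.0, 307.0], [230.0, 298.0], [229.0, 298.0], [230.0, 335.0], [228.0, 287.0]]
wrist [[318.1, 278.8], [318.2, 295.8], [318.2, 304.0], [317.1, 303.4], [317.1, 274.3], [320.7, 272.9]] 
cam pos in tool [ 0.00019763 -0.08084141 -0.1793844 ] cam z in tool [0.00126156 0.31646821 0.94860228]
```

Run:
```python
from h import *
im=cv2.imread('pics/w5.png')
cv2.imwrite('pics/w5z.png',cv2.resize(im[220:370,220:420],(800,600),interpolation=cv2.INTER_CUBIC))
im=manip.get_image('scene')
cv2.imwrite('pics/s6.png',cv2.resize(im[200:290,250:350],(660,594),interpolation=cv2.INTER_CUBIC))
st()
```

```text
t 4.1 P [ 0.5682 -0.0325  0.065 ] cw angle -1.78 F [ 0.6  -0.15  0.37] Ftool [-0.27  0.55 -0.37] M [ 0.04  -0.015  0.024] e6 0.0 q6 -1.962 w 0.0003
```

View pics/w5z.png

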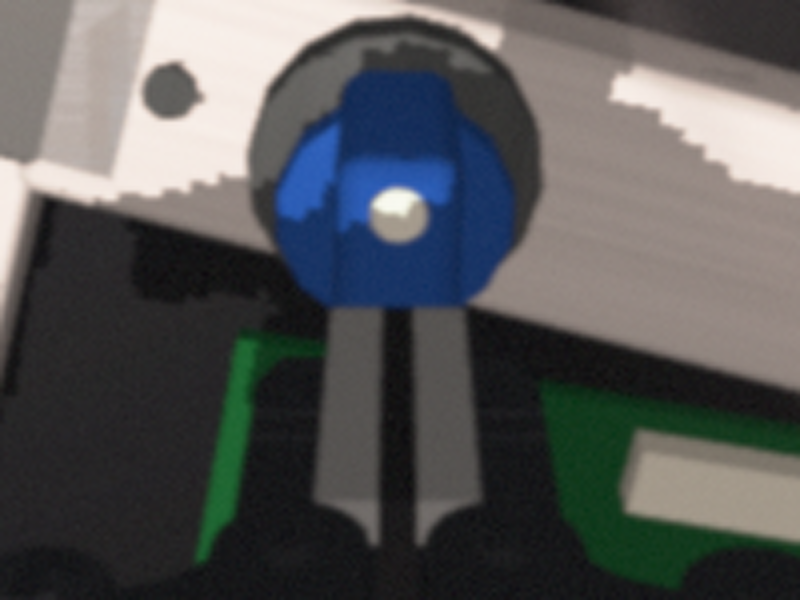

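View pics/s6.png

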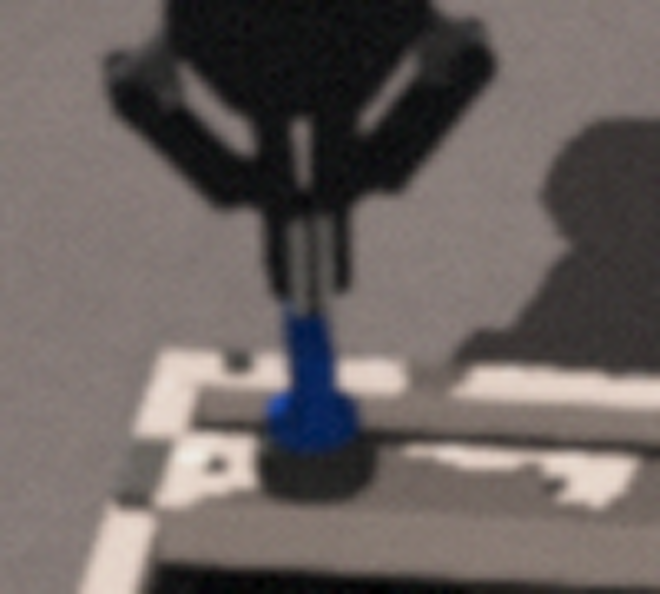

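Run:
```python
from h import *
s,P,R=pose()
for zt in (0,-13,-19,-32,-40):
    for y in (-11,0,11):
        pts=[P+R@(np.array([x,y,zt])/1000) for x in (-43,43,-7,7)]
        print(zt,y,proj('wrist',pts).round(0).tolist())
im=cv2.imread('pics/w4.png')
cv2.imwrite('pics/w4f.png',cv2.resize(im[290:440,120:320],(800,600),interpolation=cv2.INTER_CUBIC))
```

```text
0 -11 [[232.0, 259.0], [404.0, 259.0], [304.0, 259.0], [332.0, 259.0]]
0 0 [[233.0, 279.0], [403.0, 279.0], [304.0, 279.0], [332.0, 279.0]]
0 11 [[235.0, 298.0], [401.0, 298.0], [305.0, 298.0], [332.0, 298.0]]
-13 -11 [[226.0, 269.0], [410.0, 269.0], [303.0, 269.0], [333.0, 269.0]]
-13 0 [[228.0, 290.0], [408.0, 290.0], [303.0, 290.0], [333.0, 290.0]]
-13 11 [[229.0, 311.0], [407.0, 311.0], [304.0, 311.0], [332.0, 311.0]]
-19 -11 [[223.0, 274.0], [413.0, 274.0], [303.0, 274.0], [333.0, 274.0]]
-19 0 [[225.0, 296.0], [411.0, 296.0], [303.0, 296.0], [333.0, 296.0]]
-19 11 [[227.0, 317.0], [409.0, 317.0], [303.0, 317.0], [333.0, 317.0]]
-32 -11 [[216.0, 286.0], [420.0, 286.0], [301.0, 286.0], [335.0, 286.0]]
-32 0 [[218.0, 310.0], [418.0, 309.0], [302.0, 310.0], [334.0, 310.0]]
-32 11 [[220.0, 332.0], [416.0, 332.0], [302.0, 332.0], [334.0, 332.0]]
-40 -11 [[211.0, 295.0], [425.0, 295.0], [301.0, 295.0], [335.0, 295.0]]
-40 0 [[213.0, 319.0], [423.0, 319.0], [301.0, 319.0], [335.0, 319.0]]
-40 11 [[215.0, 342.0], [421.0, 342.0], [301.0, 342.0], [335.0, 342.0]]
```

View pics/w4f.png

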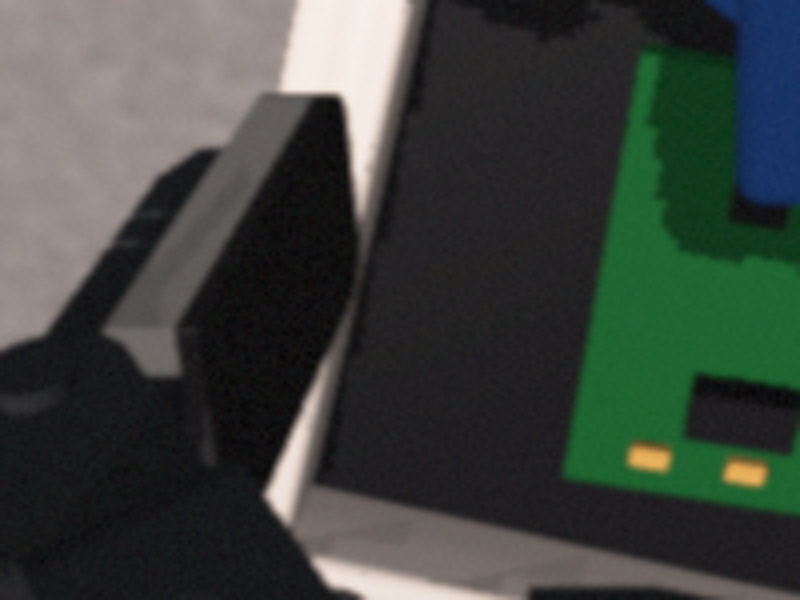

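Run:
```python
from h import *
for z in (.195,.208,.22,.23,.24,.26): print(z,proj('scene',[[.1997,.5392,z]]).round(1),proj('top',[[.1997,.5392,z]]).round(1))
im=cv2.imread('pics/scene0.png')
cv2.imwrite('pics/s0g.png',cv2.resize(im[60:140,490:590],(750,600),interpolation=cv2.INTER_CUBIC))
```

```text
0.195 [[527. 142.]] [[ 62.8 408.6]]
0.208 [[527.9 137.2]] [[ 60.1 410. ]]
0.22 [[528.7 132.7]] [[ 57.6 411.2]]
0.23 [[529.3 129. ]] [[ 55.4 412.3]]
0.24 [[530.  125.3]] [[ 53.2 413.3]]
0.26 [[531.4 117.7]] [[ 48.7 415.5]]
```

View pics/s0g.png

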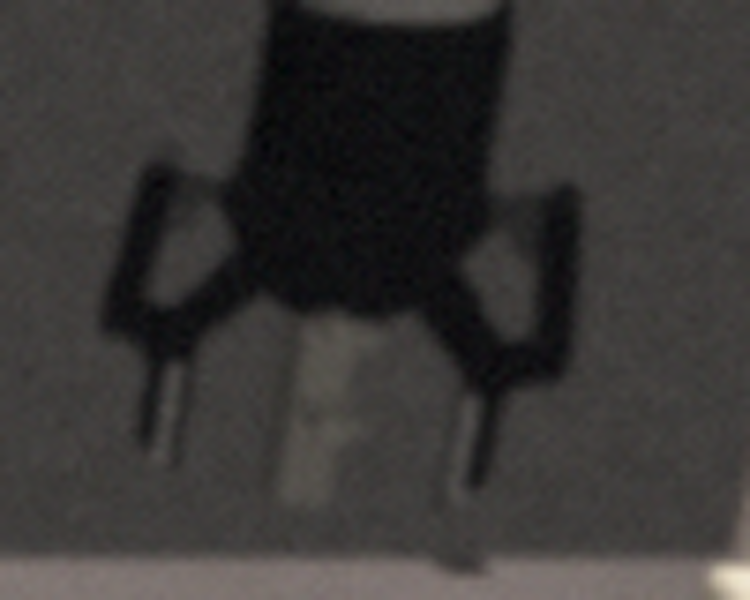

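The closed fingers met nothing: scene and wrist pictures both put the real fingertips about 35 mm behind the reported TCP (tips just above the head's top, no contact force). I'll open, go 28 mm lower while watching force, then close gently.

Call:
{"op": "drive_tool", "data": {"steps": [[0,0,0,0,1],[0,0,0,0,1],[0,0,0,0,1],[0,0,0,0,1],[0,0,0,0,1]], "squeeze": 30}}

```text
clock: 4.6
position: [0.5682, -0.0325, 0.065]
ee_rot: [-0.001, 0.629, 0.777, 0.001]
contact_force: [0.4, -1.0, 0.5]
width: 0.0721
```

Call:
{"op": "drive_tool", "data": {"steps": [[0,0,8,0,1],[0,0,16,0,1],[0,0,24,0,1],[0,0,28,0,1],[0,0,28,0,1]]}}

```text
clock: 5.1
position: [0.5674, -0.0323, 0.0359]
ee_rot: [-0.002, 0.629, 0.777, 0.0]
contact_force: [0.3, 0.4, 0.1]
width: 0.0856
```

Run:
```python
from h import *
k=manip.get_calibration('wrist');im=manip.get_image('wrist')
cv2.imwrite('pics/w7.png',im)
im=manip.get_image('scene')
cv2.imwrite('pics/s7.png',cv2.resize(im[200:290,250:350],(660,594),interpolation=cv2.INTER_CUBIC))
st()
```

```text
t 5.2 P [ 0.5682 -0.0324  0.0368] cw angle -1.78 F [ 0.6  -0.21 -0.42] Ftool [-0.33  0.54  0.42] M [-0.024 -0.024  0.007] e6 -0.0 q6 -1.962 w 0.0854
```

View pics/w7.png

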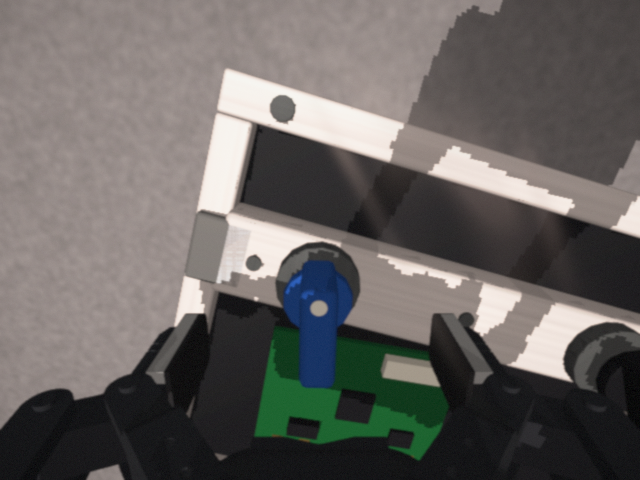

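View pics/s7.png

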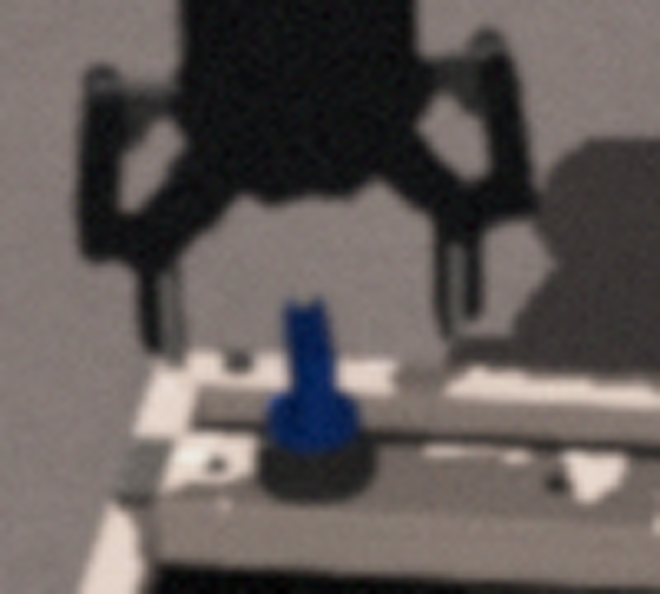

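Call:
{"op": "drive_tool", "data": {"steps": [[0,0,0,0,-1],[0,0,0,0,-1],[0,0,0,0,-1],[0,0,0,0,-1],[0,0,0,0,-1]]}}

```text
clock: 5.7
position: [0.5684, -0.0326, 0.037]
ee_rot: [-0.001, 0.629, 0.777, 0.001]
contact_force: [-0.4, -2.5, 6.2]
width: 0.0133
```

Call:
{"op": "drive_tool", "data": {"steps": [[0,0,0,0,-1],[0,0,0,0,-1],[0,0,0,0,-1]]}}

```text
clock: 6.0
position: [0.5684, -0.0327, 0.0371]
ee_rot: [-0.001, 0.629, 0.777, 0.001]
contact_force: [-0.4, -0.5, 1.1]
width: 0.0132
```

Run:
```python
from h import *
st()
cv2.imwrite('pics/w8.png',manip.get_image('wrist'))
im=manip.get_image('scene')
cv2.imwrite('pics/s8.png',cv2.resize(im[200:290,250:350],(660,594),interpolation=cv2.INTER_CUBIC))
st()
```

```text
t 6.0 P [ 0.5684 -0.0327  0.0371] cw angle -1.7802 F [-0.36 -0.48  1.11] Ftool [-0.39 -0.46 -1.11] M [-0.079  0.039 -0.022] e6 -0.0154 q6 -1.962 w 0.0132
t 6.1 P [ 0.5684 -0.0326  0.0371] cw angle -1.7803 F [-1.09 -1.16  0.74] Ftool [-0.9  -1.31 -0.75] M [-0.072  0.022  0.021] e6 -0.0153 q6 -1.962 w 0.0133
```

View pics/w8.png

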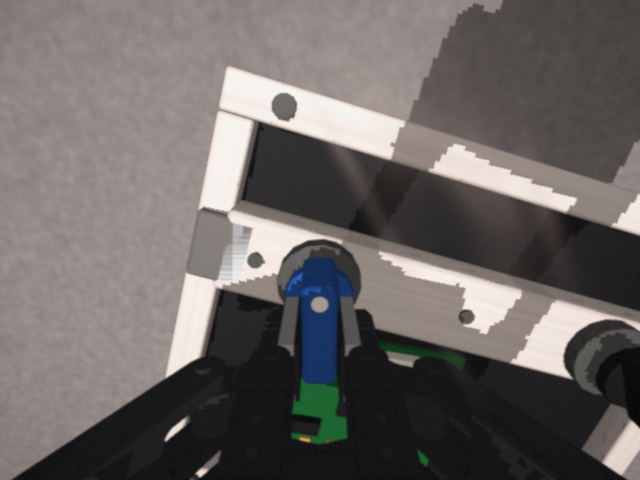

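View pics/s8.png

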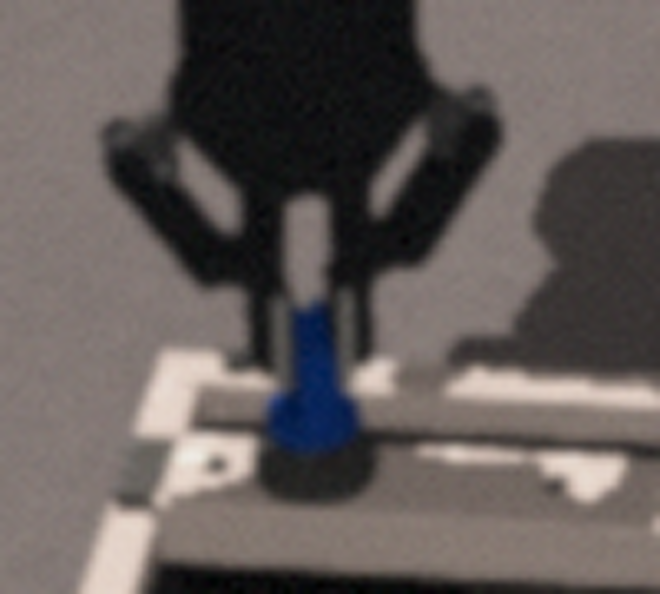

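Bar is gripped at mid-height (width 13.3 mm). Turn clockwise now; the first 0.8 rad is free by the statement.

Call:
{"op": "drive_tool", "data": {"steps": [[0,0,0,0.05,-1],[0,0,0,0.12,-1],[0,0,0,0.2,-1],[0,0,0,0.25,-1],[0,0,0,0.25,-1]], "squeeze": 50}}

```text
clock: 6.6
position: [0.5684, -0.0328, 0.0372]
ee_rot: [-0.001, 0.721, 0.693, 0.001]
contact_force: [-0.5, -0.9, 1.1]
width: 0.0126
```

Run:
```python
from h import *
st();
```

```text
t 6.6 P [ 0.5684 -0.0328  0.0372] cw angle -1.5306 F [-0.5  -0.9   1.09] Ftool [-0.92 -0.47 -1.09] M [-0.2    0.111  0.101] e6 0.2565 q6 -1.713 w 0.0126
```

Call:
{"op": "drive_tool", "data": {"steps": [[0,0,0,0,-1],[0,0,0,0,-1]]}}

```text
clock: 6.8
position: [0.5684, -0.0329, 0.0372]
ee_rot: [-0.001, 0.721, 0.693, 0.0]
contact_force: [0.5, -0.6, 0.4]
width: 0.0128
```

Run:
```python
from h import *
st();
```

```text
t 6.8 P [ 0.5684 -0.0329  0.0372] cw angle -1.5313 F [ 0.47 -0.62  0.44] Ftool [-0.6   0.49 -0.44] M [-0.117  0.045  0.07 ] e6 0.0166 q6 -1.713 w 0.0128
```

Call:
{"op": "drive_tool", "data": {"steps": [[0,0,0,0.05,-1],[0,0,0,0.1,-1],[0,0,0,0.15,-1],[0,0,0,0.2,-1],[0,0,0,0.2,-1]]}}

```text
clock: 7.3
position: [0.5684, -0.033, 0.0372]
ee_rot: [-0.001, 0.786, 0.618, 0.0]
contact_force: [-0.1, -0.9, 0.5]
width: 0.0129
```

Run:
```python
from h import *
st();
```

```text
t 7.3 P [ 0.5684 -0.033   0.0372] cw angle -1.332 F [-0.06 -0.89  0.48] Ftool [-0.88  0.15 -0.49] M [-0.199  0.059  0.093] e6 0.249 q6 -1.514 w 0.0129
```

Call:
{"op": "drive_tool", "data": {"steps": [[0,0,0,0.05,-1],[0,0,0,0.1,-1],[0,0,0,0.15,-1],[0,0,0,0.2,-1],[0,0,0,0.25,-1]]}}

```text
clock: 7.8
position: [0.5683, -0.0332, 0.0372]
ee_rot: [-0.001, 0.857, 0.515, 0.0]
contact_force: [-0.3, -1.4, 2.2]
width: 0.0129
```

Run:
```python
from h import *
st();
```

```text
t 7.8 P [ 0.5683 -0.0332  0.0372] cw angle -1.0818 F [-0.31 -1.39  2.24] Ftool [-1.37  0.38 -2.24] M [-0.204  0.07   0.067] e6 -0.3557 q6 -1.264 w 0.0129
```

Call:
{"op": "drive_tool", "data": {"steps": [[0,0,0,0.04,-1],[0,0,0,0.08,-1],[0,0,0,0.12,-1],[0,0,0,0.12,-1],[0,0,0,0.12,-1]]}}

```text
clock: 8.3
position: [0.5683, -0.0333, 0.0372]
ee_rot: [-0.0, 0.886, 0.463, 0.0]
contact_force: [0.2, -1.2, -0.0]
width: 0.013
```

Run:
```python
from h import *
st();
```

```text
t 8.3 P [ 0.5683 -0.0333  0.0372] cw angle -0.9634 F [ 0.15 -1.16 -0.  ] Ftool [-0.86  0.79 -0.  ] M [-0.215  0.077  0.034] e6 0.0328 q6 -1.145 w 0.013
```

Call:
{"op": "drive_tool", "data": {"steps": [[0,0,0,0.04,-1],[0,0,0,0.08,-1],[0,0,0,0.12,-1],[0,0,0,0.12,-1],[0,0,0,0.12,-1]]}}

```text
clock: 8.8
position: [0.5683, -0.0333, 0.0372]
ee_rot: [-0.0, 0.912, 0.41, -0.0]
contact_force: [-1.1, -1.3, 0.3]
width: 0.0126
```

Run:
```python
from h import *
st();
```

```text
t 8.8 P [ 0.5683 -0.0333  0.0372] cw angle -0.8448 F [-1.09 -1.31  0.25] Ftool [-1.71  0.06 -0.26] M [-0.279  0.08   0.049] e6 0.0333 q6 -1.026 w 0.0126
```

Call:
{"op": "drive_tool", "data": {"steps": [[0,0,0,0.04,-1],[0,0,0,0.08,-1],[0,0,0,0.12,-1],[0,0,0,0.12,-1],[0,0,0,0.12,-1]]}}

```text
clock: 9.3
position: [0.5682, -0.0334, 0.0372]
ee_rot: [-0.0, 0.935, 0.355, -0.0]
contact_force: [-0.3, -1.5, 0.9]
width: 0.0128
```

Run:
```python
from h import *
st();
```

```text
t 9.3 P [ 0.5682 -0.0334  0.0372] cw angle -0.7262 F [-0.29 -1.52  0.87] Ftool [-1.22  0.94 -0.87] M [-0.243  0.046  0.075] e6 0.0335 q6 -0.908 w 0.0128
```

Call:
{"op": "drive_tool", "data": {"steps": [[0,0,0,0.04,-1],[0,0,0,0.08,-1],[0,0,0,0.12,-1],[0,0,0,0.12,-1],[0,0,0,0.12,-1]]}}

```text
clock: 9.8
position: [0.5682, -0.0334, 0.0372]
ee_rot: [-0.0, 0.954, 0.299, -0.0]
contact_force: [-0.4, -0.6, 0.3]
width: 0.0126
```

Run:
```python
from h import *
st();
```

```text
t 9.8 P [ 0.5682 -0.0334  0.0372] cw angle -0.6077 F [-0.39 -0.59  0.25] Ftool [-0.66  0.26 -0.25] M [-0.338  0.13   0.035] e6 0.0336 q6 -0.789 w 0.0126
```

Call:
{"op": "drive_tool", "data": {"steps": [[0,0,0,0.04,-1],[0,0,0,0.08,-1],[0,0,0,0.12,-1],[0,0,0,0.12,-1],[0,0,0,0.12,-1]]}}

```text
clock: 10.3
position: [0.5681, -0.0335, 0.0372]
ee_rot: [-0.0, 0.97, 0.242, -0.0]
contact_force: [-1.1, -2.7, 1.3]
width: 0.0125
```

Run:
```python
from h import *
st();
```

```text
t 10.3 P [ 0.5681 -0.0335  0.0372] cw angle -0.4891 F [-1.14 -2.73  1.33] Ftool [-2.29  1.87 -1.33] M [-0.281  0.157  0.071] e6 0.0338 q6 -0.671 w 0.0125
```

Call:
{"op": "drive_tool", "data": {"steps": [[0,0,0,0.04,-1],[0,0,0,0.08,-1],[0,0,0,0.12,-1],[0,0,0,0.12,-1],[0,0,0,0.12,-1]]}}

```text
clock: 10.8
position: [0.568, -0.0336, 0.0372]
ee_rot: [-0.0, 0.983, 0.184, -0.0]
contact_force: [-0.9, -2.1, 2.1]
width: 0.0126
```

Run:
```python
from h import *
st();
cv2.imwrite('pics/w9.png',manip.get_image('wrist'))
```

```text
t 10.8 P [ 0.568  -0.0336  0.0372] cw angle -0.3704 F [-0.88 -2.08  2.06] Ftool [-1.57  1.62 -2.06] M [-0.306  0.146  0.038] e6 0.0338 q6 -0.552 w 0.0126
```

View pics/w9.png

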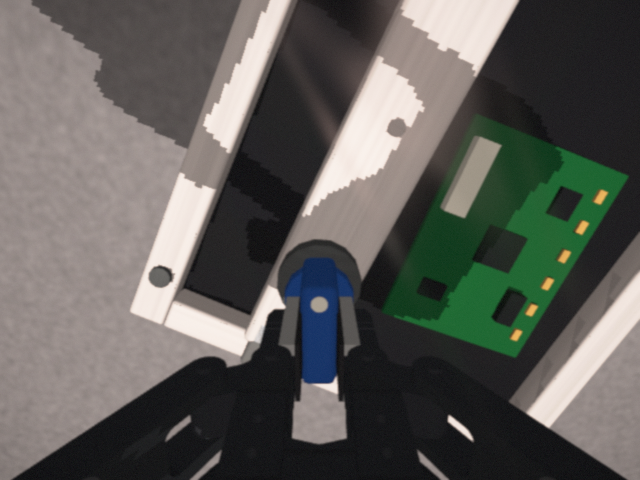

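The bar follows the tool exactly (dot still at (319, 304) between the fingers). Continue.

Call:
{"op": "drive_tool", "data": {"steps": [[0,0,0,0.04,-1],[0,0,0,0.08,-1],[0,0,0,0.12,-1],[0,0,0,0.12,-1],[0,0,0,0.12,-1]]}}

```text
clock: 11.35
position: [0.5679, -0.0336, 0.0372]
ee_rot: [-0.0, 0.992, 0.125, -0.001]
contact_force: [-1.5, -1.4, 1.4]
width: 0.0128
```

Run:
```python
from h import *
st();
```

```text
t 11.35 P [ 0.5679 -0.0336  0.0372] cw angle -0.2514 F [-1.5  -1.39  1.44] Ftool [-1.8   0.97 -1.44] M [-0.301  0.134  0.042] e6 0.0343 q6 -0.433 w 0.0128
```

Call:
{"op": "drive_tool", "data": {"steps": [[0,0,0,0.04,-1],[0,0,0,0.08,-1],[0,0,0,0.12,-1],[0,0,0,0.12,-1],[0,0,0,0.12,-1]]}}

```text
clock: 11.85
position: [0.5679, -0.0336, 0.0372]
ee_rot: [-0.0, 0.998, 0.066, -0.001]
contact_force: [-1.4, -1.0, 1.5]
width: 0.0128
```

Run:
```python
from h import *
st();
```

```text
t 11.85 P [ 0.5679 -0.0336  0.0372] cw angle -0.1327 F [-1.36 -0.98  1.47] Ftool [-1.48  0.79 -1.46] M [-0.315  0.153  0.019] e6 0.034 q6 -0.314 w 0.0128
```

Call:
{"op": "drive_tool", "data": {"steps": [[0,0,0,0.04,-1],[0,0,0,0.08,-1],[0,0,0,0.12,-1],[0,0,0,0.12,-1],[0,0,0,0.12,-1]]}}

```text
clock: 12.35
position: [0.5678, -0.0336, 0.0372]
ee_rot: [-0.0, 1.0, 0.007, -0.001]
contact_force: [-1.7, -1.7, 1.1]
width: 0.0127
```

Run:
```python
from h import *
st();
```

```text
t 12.35 P [ 0.5678 -0.0336  0.0372] cw angle -0.0146 F [-1.75 -1.68  1.11] Ftool [-1.77  1.65 -1.1 ] M [-0.324  0.171  0.294] e6 0.287 q6 -0.196 w 0.0127
```

Contact felt (moment 0.29, e6 0.29). Take two small steps to fit the slope.

Call:
{"op": "drive_tool", "data": {"steps": [[0,0,0,0.015,-1],[0,0,0,0.025,-1],[0,0,0,0.025,-1],[0,0,0,0.025,-1]]}}

```text
clock: 12.75
position: [0.5677, -0.0336, 0.0371]
ee_rot: [-0.0, 1.0, -0.005, -0.001]
contact_force: [-2.4, -2.4, 1.9]
width: 0.0125
```

Run:
```python
from h import *
st();
```

```text
t 12.75 P [ 0.5677 -0.0336  0.0371] cw angle 0.0101 F [-2.44 -2.44  1.87] Ftool [-2.42  2.46 -1.86] M [-0.306  0.184  0.425] e6 0.3773 q6 -0.171 w 0.0125
```

Call:
{"op": "drive_tool", "data": {"steps": [[0,0,0,0.015,-1],[0,0,0,0.025,-1],[0,0,0,0.025,-1],[0,0,0,0.025,-1]]}}

```text
clock: 13.15
position: [0.5677, -0.0336, 0.0372]
ee_rot: [-0.0, 1.0, -0.017, -0.001]
contact_force: [-1.9, -1.3, 1.0]
width: 0.0128
```

Run:
```python
from h import *
st();
```

```text
t 13.15 P [ 0.5677 -0.0336  0.0372] cw angle 0.0349 F [-1.88 -1.31  1.03] Ftool [-1.83  1.38 -1.03] M [-0.319  0.228  0.466] e6 0.4736 q6 -0.146 w 0.0128
```

Slope 3.8 N m/rad, so first touch is at tool angle about -0.08 and the pad torque is now about 0.43 N m (firm, well under 0.9). Back off to about -1.64.

Call:
{"op": "drive_tool", "data": {"steps": [[0,0,0,-0.1,-1],[0,0,0,-0.2,-1],[0,0,0,-0.3,-1],[0,0,0,-0.4,-1],[0,0,0,-0.5,-1]]}}

```text
clock: 13.65
position: [0.568, -0.0335, 0.0372]
ee_rot: [-0.0, 0.973, 0.232, -0.0]
contact_force: [-0.3, -1.6, 1.8]
width: 0.0127
```

Call:
{"op": "drive_tool", "data": {"steps": [[0,0,0,-0.1,-1],[0,0,0,-0.2,-1],[0,0,0,-0.3,-1],[0,0,0,-0.4,-1],[0,0,0,-0.5,-1]]}}

```text
clock: 14.15
position: [0.5683, -0.0333, 0.0372]
ee_rot: [-0.001, 0.885, 0.466, 0.0]
contact_force: [-1.4, -1.0, 2.1]
width: 0.0129
```

Call:
{"op": "drive_tool", "data": {"steps": [[0,0,0,-0.1,-1],[0,0,0,-0.2,-1],[0,0,0,-0.3,-1],[0,0,0,-0.4,-1],[0,0,0,-0.4,-1]]}}

```text
clock: 14.65
position: [0.5685, -0.0329, 0.0372]
ee_rot: [-0.001, 0.775, 0.632, 0.001]
contact_force: [-0.6, -0.5, 1.5]
width: 0.0129
```

Run:
```python
from h import *
st();
```

```text
t 14.65 P [ 0.5685 -0.0329  0.0372] cw angle -1.3676 F [-0.59 -0.46  1.49] Ftool [-0.57 -0.49 -1.5 ] M [-0.132  0.216 -0.084] e6 -0.4525 q6 -1.551 w 0.0129
```

Call:
{"op": "drive_tool", "data": {"steps": [[0,0,0,-0.1,-1],[0,0,0,-0.2,-1],[0,0,0,-0.272,-1],[0,0,0,-0.272,-1],[0,0,0,-0.272,-1]]}}

```text
clock: 15.15
position: [0.5684, -0.0327, 0.0372]
ee_rot: [-0.001, 0.684, 0.73, 0.001]
contact_force: [-0.5, -0.3, 1.5]
width: 0.0126
```

Run:
```python
from h import *
st();
cv2.imwrite('pics/w10.png',manip.get_image('wrist'))
st()
```

```text
t 15.15 P [ 0.5684 -0.0327  0.0372] cw angle -1.6364 F [-0.54 -0.25  1.48] Ftool [-0.21 -0.56 -1.48] M [-0.118  0.235 -0.056] e6 -0.0277 q6 -1.82 w 0.0126
t 15.2 P [ 0.5685 -0.0327  0.0372] cw angle -1.637 F [-1.17 -1.07  1.63] Ftool [-0.99 -1.24 -1.63] M [-0.118  0.263 -0.017] e6 -0.0004 q6 -1.82 w 0.0128
```

View pics/w10.png

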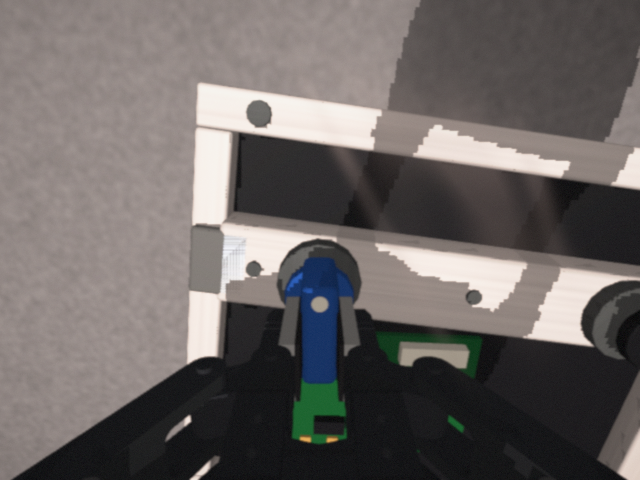

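Call:
{"op": "drive_tool", "data": {"steps": [[0,0,0,0,-0.6],[0,0,0,0,-0.2],[0,0,0,0,0.5],[0,0,0,0,1],[0,0,0,0,1]]}}

```text
clock: 15.7
position: [0.5686, -0.0327, 0.0371]
ee_rot: [-0.001, 0.683, 0.73, 0.001]
contact_force: [0.1, 0.3, -0.2]
width: 0.0743
```

Call:
{"op": "drive_tool", "data": {"steps": [[0,0,0,0,1],[0,0,-20,0,1],[0,0,-50,0,1],[0,0,-90,0,1],[0,0,-130,0,1]]}}

```text
clock: 16.2
position: [0.5681, -0.0329, 0.1681]
ee_rot: [-0.001, 0.683, 0.73, 0.001]
contact_force: [0.7, 0.4, -0.6]
width: 0.0858
```

Call:
{"op": "drive_tool", "data": {"steps": [[0,0,-35,0,1],[0,0,-35,0,1],[0,0,-35,0,1],[0,0,-35,0,1],[0,0,-35,0,1]]}}

```text
clock: 16.7
position: [0.567, -0.0328, 0.2014]
ee_rot: [-0.003, 0.683, 0.73, -0.0]
contact_force: [-1.3, -0.3, 0.1]
width: 0.0854
```

Run:
```python
from h import *
st()
k=manip.get_calibration('wrist');im=manip.get_image('wrist')
np.save('k11.npy',k,allow_pickle=True)
cv2.imwrite('pics/w11.png',im)
c=proj('wrist',[[.568,-.033,.092]],k)[0].round().astype(int);print(c)
x,y=c;cv2.imwrite('pics/w11z.png',cv2.resize(im[y-40:y+35,x-40:x+40],(640,600),interpolation=cv2.INTER_CUBIC));print(x-40,y-40)
t=manip.get_image('top');cv2.imwrite('pics/top11.png',t)
st()
```

```text
t 16.7 P [ 0.567  -0.0328  0.2014] cw angle -1.6366 F [-1.29 -0.29  0.13] Ftool [-0.2  -1.31 -0.13] M [-0.016  0.038  0.03 ] e6 0.0002 q6 -1.82 w 0.0854
[317 223]
277 183
t 16.8 P [ 0.5673 -0.0329  0.2017] cw angle -1.6367 F [ 0.37  0.03 -0.5 ] Ftool [0.   0.38 0.5 ] M [-0.013 -0.044 -0.021] e6 0.0001 q6 -1.82 w 0.0851
```

View pics/w11z.png

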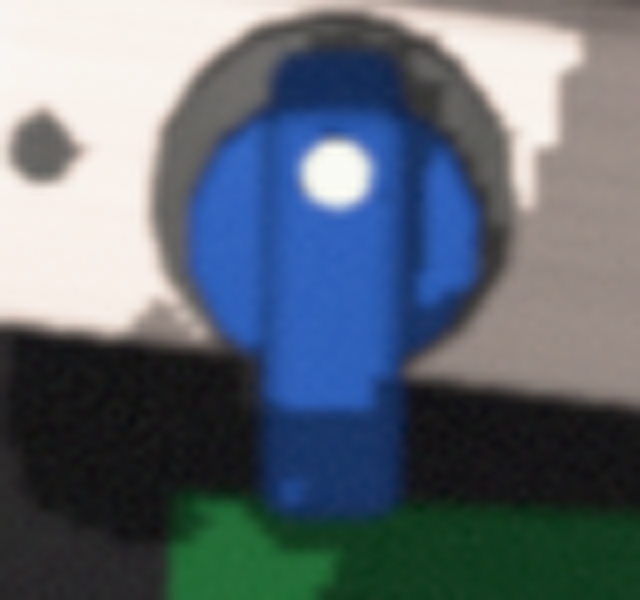

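View pics/w11.png

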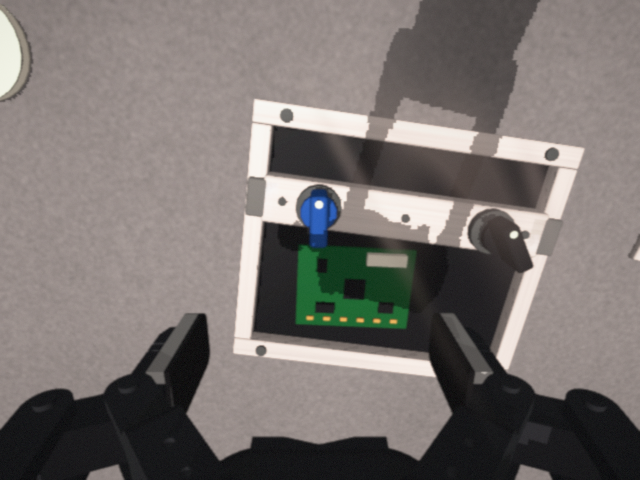

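Run:
```python
from h import *
k=np.load('k11.npy',allow_pickle=True).item()
f=lambda x,y:(277+(x+.5)/8-.5,183+(y+.5)/8-.5)
n=ray('wrist',f(337,105),.092,k);d=ray('wrist',f(334,515),.092,k);dot=ray('wrist',f(337,174),.092,k)
hd=np.arctan2(*(n-d)[1::-1]);print('bar heading',hd,'tool-based',1.6367+np.pi/2-2*np.pi,'from dot',np.arctan2(*(dot-[.568,-.0327,.092])[1::-1]))
print('black dot',ray('wrist',(514.5,235),.092,k))
a=cv2.imread('pics/top0.png');b=cv2.imread('pics/top11.png')
cv2.imwrite('pics/cmp.png',np.vstack([cv2.resize(i[140:310,110:510],(800,290)) for i in (a,b)]))
```

```text
bar heading -3.0835586550746297 tool-based -3.0756889803846894 from dot -3.131537663777976
black dot [0.56818984 0.12308154 0.092     ]
```

View pics/cmp.png

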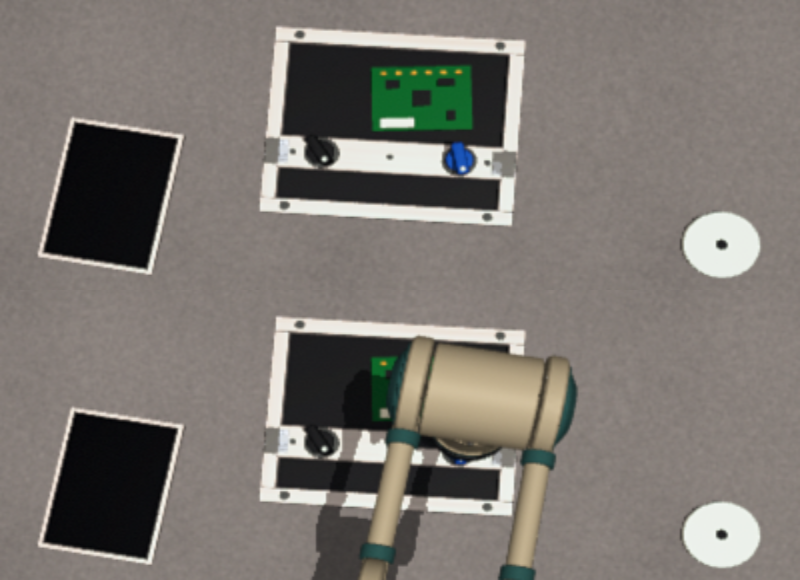

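Bar heading after release agrees with the tool's to 0.01 rad; the bystanders are unmoved and the robot is clear. Handing in.

```bash
python3 -c "
from rig import manip
print(manip.sign_off(), manip.get_state()['clock'])"
```

```text
the job is handed in; nothing more can be done
the job is handed in; nothing more can be done
```

I turned the blue screw clockwise until it bottomed firmly, backed it off a quarter turn and let go. I then lifted clear and handed the job in at about 17 s.

- **Bottoming:** the pad torque peaked at about 0.43 N m above the drag, rising at about 3.8 N m per rad. That puts first touch at a tool angle of about -0.08 rad.
- **Backing off:** the final tool angle was -1.637 rad, about 1.56 rad back from first touch, or a gap of roughly 0.37 mm. I measured the quarter turn from first touch, because the gap is given that way. From the tightest point it is about 1.67 rad.
- **Last checks:**
  - After release, the bar's heading from its edges in the wrist picture agreed with the tool's to 0.01 rad.
  - Force on the arm was back to noise level.
  - In the before and after top pictures the black screw, tablet and reel had not moved. The arm hid most of the board from above, but it showed no sign of having moved.
- **What went wrong or disagreed:**
  - The first grasp closed on nothing. In the pictures the fingertips are about 35 mm behind the reported TCP, so I went 28 mm lower and the second grasp held.
  - The heading worked out from the white dot alone differed by about 0.05 rad. That is within what a 1 mm error in the assumed axis would cause.

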